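# Slide a selector rail home in a gearbox casing

### The arm

A 6-joint arm with a two-finger parallel gripper is mounted at the origin on the work surface. World frame = base frame: x ahead of the robot, y to its left, z up, the work surface at z = 0. Lengths are in m, angles in rad, forces in N, time in s.
With the tool pointing down it reaches from about 0.375 to 0.975 m from the base axis. Payload 3.8 kg.
Tool frame: the origin (TCP) lies where the fingers leave the gripper's body, on its centre line; the fingertips stand 73 mm ahead of it and the grasp point (between the pads) lies 54 mm ahead of it (nose_length is the distance from the TCP to the fingertips, in m); z points along the fingers, y is the line along which they close (so a half turn about z gives the same grasp; the last joint's range is limited). The gripper opens to 85 mm and grips with 20 to 120 N. Pads are 22 mm wide; open, the fingers measure 114 mm over their backs; the gripper's body (76 mm by 85 mm) begins 54 mm behind the grasp point. The pads swing forward as they close: fully open they stand 13 mm farther back than shut.
Start: joints at [-1.197, 0.264, 1.604, -0, 1.274, -0.037], TCP at [0.27, -0.619, 0.304] pointing down, gripper open.
Joint ranges: [-2.63, 2.63], [-0.94, 2.18], [0.31, 2.57], [-1.31, 4.45], [0, 2.66], [-2.55, 2.55]. Speed limits (rad/s): [2.57, 2.57, 3.14, 3.14, 3.14, 3.14].

### API

Orientations are given as a rotation vector (axis times angle).
In Python, from workcell import read_state, read_camera, calibration, finish_job, look_for, cut_out, tip_of, nose_length gives the robot as it stands.
- The arm moves only by the tool step_arm, never from a script. Its argument "targets" is a list of rows, each a list of 3 entries, a list of its own where there are three numbers: the turn, a rotation vector about the tool's x, y, z in rad, then the shift along the tool's x, y, z in mm, then the finger opening in mm, from 0 to 85.4. In form: [[[ax, ay, az], [x, y, z], grip], ...]. A call has 1 to 5 rows; each row shifts and turns the commanded pose from where the row before left it, along the tool's axes as they then stand; what a row does not reach is not made up. A row lasts 1/12 s, in which the tool goes at most 41.7 mm and 7.16 degrees, less where a joint would pass 70% of its speed; a pose out of reach is approached as far as the arm can. A call with a gripper value outside its range is refused whole. The fingers move at their own pace and stop on an object; "grip_force" is the grip in N (left out, the last holds). Time passes only in rows, so rows that do not move let the fingers close. It gives the time, the measured TCP pose, the force, the opening and the grip force at its end, in the units of the state.
- read_state(): the state, without advancing time (a new reading comes with each control period).
- read_camera(name): name is "scene" or "top" or "wrist"; returns the picture (400x640x3 uint8, red, green, blue); there is no depth.
- calibration(name): a dict with "camera_matrix" (3x3 intrinsics, pixels), "R" (3x3) and "t" (3): a world point X has camera coordinates R X + t. Camera axes: x right, y down, z forward; pixel columns grow to the right and rows downward; lengths in m; the calibration is good to about 2 mm. The wrist camera is an equidistant fisheye: a pixel r from the principal point sees the ray r / f radians off the axis. A picture is of the moment at which its call begins: read the wrist's pose just before it. calibration takes no time and is no camera call; for the wrist camera it gives the pose at the moment of the call.
- finish_job(): hands the job in; it is judged then, once.
Trained networks look in the newest picture that a camera, given by its name, has taken for a name from the list of things; names that differ only in an ending like _2 or _b are one class to them, and where a whole thing is asked for, a point or a joint stands for the part that bears it (a point fixed in the world has none). Each returns a list of dicts, best first, with "score" (0 to 1); they miss things now and then, are a little off and sometimes report something else, mostly with a low value. They report only what shows in the picture. A call takes as long as a camera call. They do not tell look-alikes from the thing itself.
- look_for(camera, query): "extent" ([left, top, right, bottom] in pixels, round what is visible of it).
- cut_out(camera, query): "region" (400x640 bool, what is visible of it) and "extent" ([left, top, right, bottom] in pixels, round what is visible of it).
- tip_of(camera, query): "at" ([row, column] in pixels: a listed point, or the origin of a listed thing).
The state is a dict: "time": time; "q": joint angles; "joint_vel": joint speeds; "joint_torque": joint torques, N m; "tool_pos": TCP position; "tcp_rot": TCP orientation; "wrist_force": force on the tool from outside, world axes, zero at the start; "torque": the same for the moment, N m; "width": opening from 0.0 (shut) to 1.0 (fully open); "grip_force": force on a finger pad.
Only numpy, scipy, OpenCV 4.12 (cv2) and the standard library are available. Lean on these libraries where they do the work, as an engineer would, in place of code of your own. Each camera call takes 0.05 s, during which the arm holds its last target. There are 200 camera calls.

### The job

Take the long steel selector rail from its V rest and push it, tapered nose first, partway into the bore of the gearbox casing, well past the detents in it; let go of it there, take it again further back, and push it home until you feel it bear firmly on the sprung thrust cup at the bottom of the bore, then let go and leave it there. How deep the cup sits differs from casing to casing, so feel for it: do not ram the cup down or force the rail when it jams. Do not drop the rail, and leave the other things on the bench alone.

Things in the scene. Friction and masses are not known exactly. Their poses are not given: they have to be found in the camera images.
- rail_mid (a point): centre, on the axis, of the selector rail: a loose straight round steel bar, 200 mm long, 16 mm in diameter, about 0.2 kg. Its x axis runs along the rail towards the tapered nose (roll is arbitrary). It starts level in the V rest, nose roughly towards +y, its axis 45 mm above the bench. The plain 110 mm shaft lying on the bench is another part
- rail_tip (a point): end face of the rail's nose, on its axis, 100 mm from rail_mid; axes as rail_mid. The last 8 mm of the rail taper to 9 mm diameter at this face; the tail, at the other end, has two dark rings
- rest: V rest, fixed: base plate 170 x 50 mm, 8 mm thick, with two V supports, each 16 mm long, 65 mm either side of its middle, tops 48 mm above the bench. Between the supports the rail is free on both sides, with room for fingers down to the base plate. Origin on the bench under its middle; x axis along the V
- casing: gearbox casing fixed to the bench: an aluminium block 64 mm wide (with feet 108 mm), 182 mm long, top 123 mm above the bench over the bolt heads. The bore runs in from the end face that looks roughly towards -y. Origin on the bench, 85 mm behind that face; x axis along the bore, inwards
- bore_mouth (a point): centre of the bore's mouth in the casing's end face, 85 mm above the bench; x axis level, pointing into the bore along its axis; z up. The bore is round, 17.5 mm in diameter, its rim nearly sharp; the rail must not be forced against the casing with over 40 N
- detents (a point): on the bore axis 25 mm inside the mouth, between two sprung steel detents, left and right, that close on the rail. Pushing the rail in between them and on through takes about 3 to 8 N; this drag stays the same all the way, so a rail left partway stays there (its tail droops a few mm), and a rail left home stays at the cup (the spring may ease it back a mm or two)
- bore_bottom (a point): a fixed point on the bore axis 138 mm inside the mouth, near the thrust cup: a steel disc on a soft spring (3 N per mm from zero, 8 mm of travel). The unpressed face of the cup is 126 to 150 mm from the mouth; it can only be felt, as push rising above the drag. 4 to 7 N over the drag is firm, over 15 N is ramming. With the rail home 45 to 74 mm of it stand out
Not all that is in view belongs to the job. Of the things that look like the casing, take the one that is farthest to the robot's right at the start.

How it is judged:
By the outcome, as a careful person would: the job done as asked, in the order asked, and still so for the second after the job is handed in, with the robot touching nothing.
It also fails if it takes over 72 s, if anything falls off the work surface, if the arm or the gripper's body presses on something with over 40 N, if the wrist force passes 120 N, or if a joint passes its speed limit or range.

## Working session

There is one attempt and no reset: what is moved stays moved. The work goes in short steps, Python scripts to look and compute and a tool call to move; the robot and the scene stay as the last step left them, time stands still between calls to the robot, and variables do not carry over. Pictures are saved under pics/ and viewed, at most 10 in all, crops included, and the job is handed in when it is done.

Besides the shell and the picture viewer there is one more tool, called after ">>>" as name(argument=value, ...) on one line, values as JSON. step_arm: Moves the arm, as the interface text tells. Its arguments: {"type":"object","properties":{"targets":{"type":"array","items":{"type":"array"}},"grip_force":{"type":"number"}},"required":["targets"]}

```bash
mkdir -p pics
cat > h.py <<'E'
import numpy as np, cv2
from scipy.spatial.transform import Rotation as Rn
from workcell import *
def ray(cam,row,col,c=None):
    c=c or calibration(cam);K=np.array(c["camera_matrix"]);R=np.array(c["R"]);t=np.array(c["t"])
    x=(col-K[0,2])/K[0,0];y=(row-K[1,2])/K[1,1]
    if cam=="wrist":
        r=np.hypot(x,y);d=np.array([np.sin(r)*x/max(r,1e-9),np.sin(r)*y/max(r,1e-9),np.cos(r)])
    else: d=np.array([x,y,1.])
    return -R.T@t, R.T@d
def onz(cam,row,col,z,c=None):
    o,d=ray(cam,row,col,c); return o+d*(z-o[2])/d[2]
def proj(cam,X,c=None):
    c=c or calibration(cam);K=np.array(c["camera_matrix"]);p=np.array(c["R"])@X+np.array(c["t"])
    if cam=="wrist":
        th=np.arctan2(np.hypot(p[0],p[1]),p[2]);n=np.hypot(p[0],p[1]);u=th*p[0]/n;v=th*p[1]/n
    else:u,v=p[0]/p[2],p[1]/p[2]
    return np.array([K[1,1]*v+K[1,2],K[0,0]*u+K[0,2]])
def save(cam,n):
    im=read_camera(cam);cv2.imwrite("pics/"+n,im[:,:,::-1]);return im
E
python3 - <<'E'
from h import *
a=save("top","top0.png");b=save("scene","scene0.png")
cv2.imwrite("pics/both.png",cv2.resize(np.vstack([a,b]),(480,600),interpolation=cv2.INTER_AREA)[:,:,::-1])
np.set_printoptions(precision=3,suppress=True)
s=read_state();print(s["tool_pos"],s["tcp_rot"],s["time"],nose_length)
for c in("top","scene"):
  o,d=ray(c,200,320);print(c,o,d)
  for q in("rail_mid","rail_tip","bore_mouth","casing","rest"):
    for r in tip_of(c,q)[:4]:
      z={"rail_mid":.045,"rail_tip":.045,"bore_mouth":.085}.get(q,0)
      print(c,q,round(r["score"],2),np.round(r["at"]),onz(c,*r["at"],z))
E
```

```text
[ 0.269 -0.618  0.303] [-3.074 -0.64   0.001] 0.1 0.0726
top [0.273 0.054 0.782] [ 0.193 -0.021 -0.981]
top rail_mid 0.66 [166. 441.] [ 0.492 -0.218  0.045]
top rail_tip 0.56 [180. 400.] [ 0.459 -0.13   0.045]
top bore_mouth 0.95 [144. 318.] [0.524 0.043 0.085]
top bore_mouth 0.79 [314. 212.] [0.197 0.238 0.085]
top bore_mouth 0.36 [152. 281.] [0.507 0.117 0.085]
top casing 0.81 [151. 280.] [0.538 0.128 0.   ]
top casing 0.56 [300. 187.] [0.217 0.313 0.   ]
top rest 0.62 [170. 429.] [ 0.495 -0.209  0.   ]
top rest 0.49 [178. 396.] [ 0.476 -0.132  0.   ]
scene [0.869 0.223 0.822] [-0.499 -0.19  -0.846]
scene rail_mid 0.88 [200. 194.] [ 0.494 -0.222  0.045]
scene rail_tip 0.7 [199. 237.] [ 0.465 -0.129  0.045]
scene bore_mouth 0.77 [138. 423.] [0.199 0.235 0.085]
scene bore_mouth 0.56 [232. 296.] [0.523 0.036 0.085]
scene casing 0.9 [272. 334.] [0.546 0.124 0.   ]
scene casing 0.85 [177. 448.] [0.228 0.317 0.   ]
scene rest 0.69 [210. 202.] [ 0.494 -0.217  0.   ]
```

View pics/top0.png

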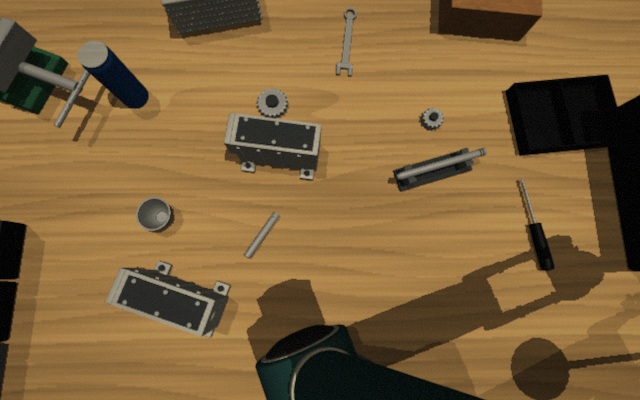

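View pics/scene0.png

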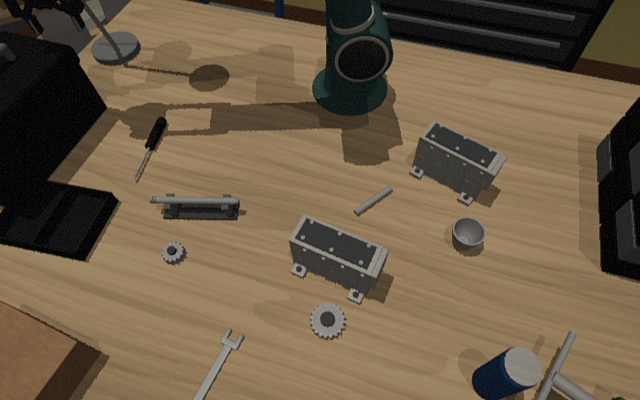

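Two casings: one at top-image (273,140), world (0.54, 0.13), and one at (170,300), world (0.22, 0.31). The robot's right is -y, so the first is the one meant. The rail in its rest is at top (440,167). The 110 mm shaft at (262,235) and the screwdriver don't belong to the job. I'll confirm the casing with a crop.

```bash
cat >> h.py <<'E'
np.set_printoptions(precision=4,suppress=True)
def plan(pos,yang,rows=None,s=None):
    """pos TCP target, tool down, tool y at angle yang(deg). prints shift in current tool frame, turn"""
    s=s or read_state();R=Rn.from_rotvec(s["tcp_rot"]).as_matrix()
    y=np.array([np.cos(np.radians(yang)),np.sin(np.radians(yang)),0]);z=np.array([0,0,-1.]);G=np.c_[np.cross(y,z),y,z]
    d=np.array(pos)-s["tool_pos"]
    print("t",round(s["time"],2),"shift now-tool mm",R.T@d*1000,"in target-tool",G.T@d*1000,"turn rad",Rn.from_matrix(R.T@G).as_rotvec(),"F",s["wrist_force"],"w",s["width"])
def sim(rows,first_turn=False,s=None):
    s=s or read_state();R=Rn.from_rotvec(s["tcp_rot"]);p=np.array(s["tool_pos"])
    for a,sh,_ in rows:
        if first_turn:R=R*Rn.from_rotvec(a);p=p+R.apply(sh)/1000
        else:p=p+R.apply(sh)/1000;R=R*Rn.from_rotvec(a)
    return p,R.as_rotvec()
E
python3 - <<'E'
from h import *
im=cv2.imread("pics/top0.png");cv2.imwrite("pics/crop.png",cv2.resize(im[90:210,200:520],None,fx=2.5,fy=2.5,interpolation=cv2.INTER_CUBIC))
for c in("top","scene"):
  for r in cut_out(c,"rail_mid")[:2]:
    ys,xs=np.nonzero(r["region"]);P=np.array([onz(c,y,x,.045)[:2] for y,x in zip(ys,xs)])
    m=P.mean(0);u=np.linalg.svd(P-m,full_matrices=False)[2][0];u*=np.sign(u[1]);l=(P-m)@u
    print(c,r["score"],len(ys),m,np.degrees(np.arctan2(u[1],u[0])),"ends",m+u*l.min(),m+u*l.max(),np.ptp(l))
plan([.48,-.2,.25],19)
E
```

```text
top 0.84 639 [ 0.4959 -0.2236] 106.57503765599994 ends [ 0.5241 -0.3182] [ 0.4667 -0.1253] 0.20127942192438972
scene 0.81 650 [ 0.4961 -0.2212] 106.38811515629963 ends [ 0.5252 -0.3204] [ 0.4678 -0.1252] 0.20352943897264236
t 0.7 shift now-tool mm [ 360.1827 -299.9398   53.9082] in target-tool [327.4922 335.3286  53.8997] turn rad [ 0.     -0.     -1.4916] F [0.9492 0.2239 0.3871] w 0.9990490272050644
```

View pics/crop.png

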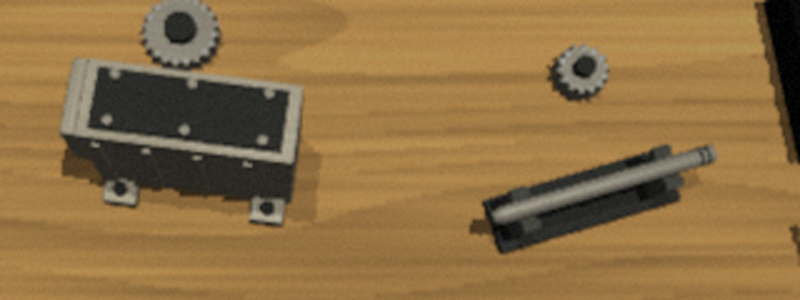

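Run:
```python
from h import *
for c,r,k in [("scene",105,105),("scene",35,60),("scene",185,2),("top",95,638),("top",150,585),("top",270,632),("top",75,608),("top",150,620)]:
  print(c,r,k,[onz(c,r,k,z)[:2] for z in(0,.1,.2)])
save("wrist","w0.png")
plan([.5017,-.2417,.25],16.5)
```

```text
scene 105 105 [array([ 0.265 , -0.6363]), array([ 0.3385, -0.5317]), array([ 0.4119, -0.427 ])]
scene 35 60 [array([ 0.0367, -0.9611]), array([ 0.138 , -0.8169]), array([ 0.2392, -0.6727])]
scene 185 2 [array([ 0.5759, -0.7207]), array([ 0.6115, -0.6058]), array([ 0.6472, -0.4909])]
top 95 638 [array([ 0.6785, -0.7173]), array([ 0.6266, -0.6187]), array([ 0.5747, -0.5201])]
top 150 585 [array([ 0.5419, -0.5696]), array([ 0.5075, -0.4899]), array([ 0.4731, -0.4102])]
top 270 632 [array([ 0.2722, -0.6312]), array([ 0.2723, -0.5436]), array([ 0.2723, -0.456 ])]
top 75 608 [array([ 0.73  , -0.6536]), array([ 0.6715, -0.5632]), array([ 0.6131, -0.4727])]
top 150 620 [array([ 0.542 , -0.6509]), array([ 0.5075, -0.5608]), array([ 0.4731, -0.4707])]
t 0.75 shift now-tool mm [ 363.4409 -253.085    53.9039] in target-tool [295.6993 329.6963  53.9373] turn rad [ 0.0001  0.0001 -1.448 ] F [-0.228   0.1937 -0.2477] w 0.997105098164872
```

View pics/w0.png

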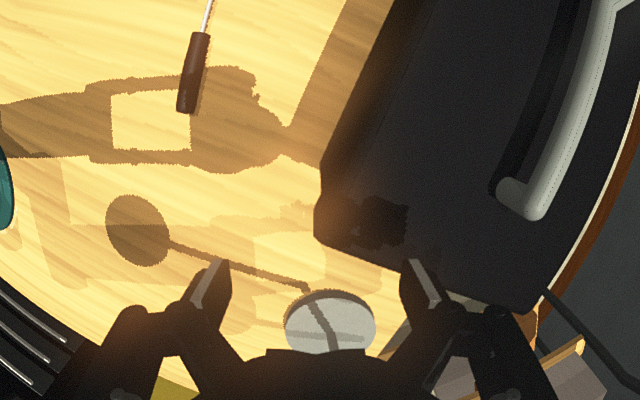

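The wrist view shows the toolbox at image right (+x, +y in tool axes) and the screwdriver at (195,60). I'll go along tool -y first, then +x.

>>> step_arm(targets=[[[0,0,0],[0,-40,0],85],[[0,0,0],[0,-40,0],85],[[0,0,0],[0,-40,0],85],[[0,0,0],[10,-40,0],85],[[0,0,0],[20,-40,0],85]])

```text
time: 1.17
tool_pos: [0.2154, -0.425, 0.3035]
tcp_rot: [-3.076, -0.637, 0.001]
wrist_force: [0.9, 0.8, 0.5]
width: 0.989
grip_force: 0.0
```

>>> step_arm(targets=[[[0,0,0],[30,-20,0],85],[[0,0,0],[35,-20,0],85],[[0,0,0],[35,-13,0],85],[[0,0,0],[40,0,0],85],[[0,0,0],[40,0,0],85]])

```text
time: 1.58
tool_pos: [0.3617, -0.3045, 0.3047]
tcp_rot: [3.074, 0.64, 0.002]
wrist_force: [0.3, -1.4, 0.0]
width: 0.993
grip_force: 0.0
```

>>> step_arm(targets=[[[0,0,0],[40,0,0],85],[[0,0,0],[40,0,0],85],[[0,0,0],[40,0,0],85],[[0,0,0],[33,0,10],85],[[0,0,-0.12],[0,0,10],85]])

```text
time: 2.0
tool_pos: [0.5066, -0.2428, 0.2849]
tcp_rot: [3.028, 0.829, 0.008]
wrist_force: [-0.4, -0.1, -0.6]
width: 0.998
grip_force: 0.0
```

>>> step_arm(targets=[[[0,0,-0.12],[0,0,10],85],[[0,0,-0.12],[0,0,10],85],[[0,0,-0.12],[0,0,10],85],[[0,0,-0.12],[0,0,0],85],[[0,0,-0.12],[0,0,0],85]])

```text
time: 2.42
tool_pos: [0.5007, -0.2446, 0.2528]
tcp_rot: [-2.646, -1.69, 0.001]
wrist_force: [-0.4, -0.3, 0.2]
width: 0.997
grip_force: 0.0
```

>>> step_arm(targets=[[[0,0,-0.12],[0,0,0],85],[[0,0,-0.12],[0,0,0],85],[[0,0,-0.12],[0,0,0],85],[[0,0,-0.12],[0,0,0],85],[[0,0,-0.12],[0,0,0],85]])

```text
time: 2.83
tool_pos: [0.5012, -0.245, 0.2541]
tcp_rot: [2.03, 2.398, 0.0]
wrist_force: [0.2, -0.4, -0.1]
width: 0.993
grip_force: 0.0
```

>>> step_arm(targets=[[[0,0,-0.12],[0,0,0],85],[[0,0,0],[0,0,0],85],[[0,0,0],[0,0,0],85],[[0,0,0],[0,0,0],85]])

```text
time: 3.17
tool_pos: [0.5012, -0.245, 0.254]
tcp_rot: [1.893, 2.507, 0.0]
wrist_force: [0.2, 0.3, -0.3]
width: 0.996
grip_force: 0.0
```

```bash
cat > rail.py <<'E'
from h import *
def railfit(cam,z=.045,q="rail_mid"):
    c=calibration(cam) if cam=="wrist" else None;read_camera(cam)
    for r in cut_out(cam,q)[:1]:
        ys,xs=np.nonzero(r["region"]);P=np.array([onz(cam,y,x,z,c)[:2] for y,x in zip(ys,xs)])
        m=P.mean(0);u=np.linalg.svd(P-m,full_matrices=False)[2][0];u*=np.sign(u[1]);l=(P-m)@u;v=np.array([-u[1],u[0]])
        print(cam,r["score"],r["extent"],m,"deg",np.degrees(np.arctan2(u[1],u[0])),"ends",m+u*l.min(),m+u*l.max(),"L",np.ptp(l))
    for n in("rail_mid","rail_tip"):
        for r in tip_of(cam,n)[:1]: print(n,r["score"],np.round(r["at"]),onz(cam,*r["at"],z,c))
E
python3 - <<'E'
from rail import *
railfit("wrist")
plan([.5017,-.2417,.099],16.5)
save("wrist","w1.png")
for r in tip_of("wrist","rest")[:1]:print(r,onz("wrist",*r["at"],0))
E
```

```text
wrist 0.84 [307.1, 52.5, 328.5, 264.0] [ 0.4952 -0.2184] deg 106.96391596584658 ends [ 0.5265 -0.321 ] [ 0.4669 -0.1256] L 0.20428926815545798
rail_mid 0.95 [160. 315.] [ 0.4934 -0.219   0.045 ]
rail_tip 0.69 [ 56. 310.] [ 0.4628 -0.1289  0.045 ]
t 3.37 shift now-tool mm [  2.9946   1.4503 154.8756] in target-tool [  2.9838   1.4706 154.8756] turn rad [-0.    -0.    -0.009] F [-0.4622 -0.2188 -0.2235] w 1.0010090469189052
{'at': [153.7, 314.4], 'score': 0.63} [ 0.4932 -0.2207  0.    ]
```

View pics/w1.png

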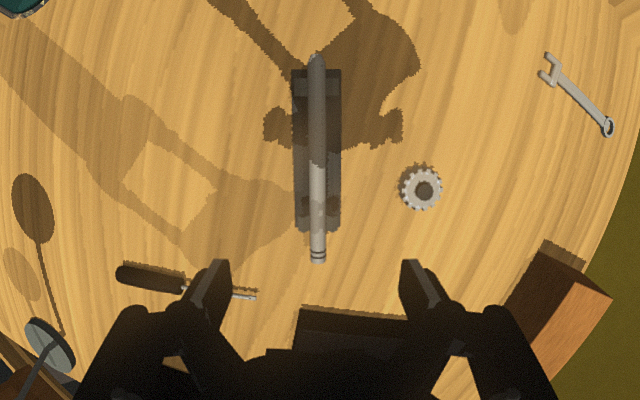

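The rail sits in the V rest along column 317: nose at row 56, tail rings at row 262. The supports are at rows ~83 and ~207, with room between them. I'll descend and grasp about 17 mm behind rail_mid.

>>> step_arm(targets=[[[0,0,-0.012],[6,1.5,30],85],[[0,0,0],[0,0,35],85],[[0,0,0],[0,0,35],85],[[0,0,0],[0,0,30],85],[[0,0,0],[0,0,20],85]])

```text
time: 3.88
tool_pos: [0.4992, -0.2378, 0.1006]
tcp_rot: [-1.873, -2.517, 0.001]
wrist_force: [-0.8, 0.5, -0.0]
width: 0.999
grip_force: 0.0
```

>>> step_arm(grip_force=30, targets=[[[0,0,0],[0,0,5],70],[[0,0,0],[0,0,0],50],[[0,0,0],[0,0,0],30],[[0,0,0],[0,0,0],25],[[0,0,0],[0,0,0],25]])

```text
time: 4.3
tool_pos: [0.5024, -0.2396, 0.1011]
tcp_rot: [1.872, 2.518, 0.001]
wrist_force: [-0.0, 0.4, 0.4]
width: 0.301
grip_force: 0.0
```

Run:
```python
from rail import *
plan([.5009,-.2389,.099],16.66)
save("wrist","w2.png")
```

```text
t 4.3 shift now-tool mm [ 1.117  -1.2634  2.0856] in target-tool [ 1.1097 -1.2586  2.0924] turn rad [0.0029 0.0028 0.0011] F [-0.0144  0.4327  0.4339] w 0.30106358249059667
```

View pics/w2.png

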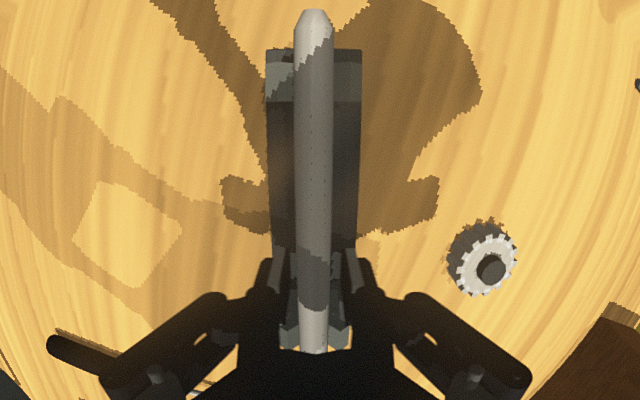

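The rail is centred between the fingers (column ~315). I'll close and lift a little.

>>> step_arm(grip_force=60, targets=[[[0,0,0],[0,-1,2],12],[[0,0,0],[0,0,0],12],[[0,0,0],[0,0,0],12],[[0,0,0],[0,0,0],12],[[0,0,0],[0,0,0],12]])

```text
time: 4.77
tool_pos: [0.5015, -0.2398, 0.0993]
tcp_rot: [1.873, 2.518, 0.001]
wrist_force: [0.2, 1.4, 7.6]
width: 0.17
grip_force: 58.5
```

Run:
```python
from rail import *
plan([.5009,-.2389,.099],16.66)
print(read_state()["grip_force"],read_state()["torque"])
```

```text
t 4.77 shift now-tool mm [ 1.0104 -0.3104  0.2759] in target-tool [ 1.0094 -0.3107  0.2795] turn rad [0.003  0.0026 0.001 ] F [0.1927 1.447  7.5647] w 0.16950259077499746
58.452882170677185 [ 0.206   0.1287 -0.0548]
```

>>> step_arm(targets=[[[0,0,0],[0,0,-5],12],[[0,0,0],[0,0,-10],12],[[0,0,0],[0,0,-15],12],[[0,0,0],[0,0,-15],12],[[0,0,0],[0,0,-15],12]])

```text
time: 5.18
tool_pos: [0.4993, -0.2388, 0.1575]
tcp_rot: [-1.874, -2.52, 0.0]
wrist_force: [0.4, -0.7, -3.0]
width: 0.168
grip_force: 58.6
```

>>> step_arm(targets=[[[0,0,0.06],[0,0,0],12],[[0,0,0.12],[0,0,0],12],[[0,0,0.12],[0,0,0],12],[[0,0,0.12],[0,0,0],12],[[0,0,0.084],[0,0,0],12]])

```text
time: 5.6
tool_pos: [0.4995, -0.2389, 0.1571]
tcp_rot: [-2.449, -1.967, 0.001]
wrist_force: [-0.4, -0.5, -2.9]
width: 0.166
grip_force: 58.6
```

>>> step_arm(targets=[[[0,0,0],[15,-7,0],12],[[0,0,0],[25,-10,0],12],[[0,0,0],[25,-10,0],12],[[0,0,0],[15,-10,0],12],[[0,0,0],[10,0,0],12]])

```text
time: 6.02
tool_pos: [0.4802, -0.1406, 0.1562]
tcp_rot: [-2.439, -1.975, 0.003]
wrist_force: [0.2, -0.0, -2.8]
width: 0.167
grip_force: 58.7
```

>>> step_arm(targets=[[[0,0,0],[0,0,0],12],[[0,0,0],[0,0,0],12]])

```text
time: 6.18
tool_pos: [0.4832, -0.143, 0.1573]
tcp_rot: [2.441, 1.976, 0.0]
wrist_force: [0.0, -0.4, -2.3]
width: 0.164
grip_force: 58.7
```

Run:
```python
from rail import *
plan([.4865,-.1335,.159],-12.2)
c=calibration("wrist");im=save("wrist","w3.png")
for q,z in(("bore_mouth",.085),("rail_tip",.105),("casing",0),("rail_mid",.105)):
  for r in tip_of("wrist",q)[:2]:print(q,r,onz("wrist",*r["at"],z,c))
for r in cut_out("wrist","rail_mid")[:1]:print(r["score"],r["extent"]); np.save("m3.npy",r["region"])
print(c)
```

```text
t 6.18 shift now-tool mm [10.0188  1.2735 -1.7312] in target-tool [10.0237  1.2398 -1.7273] turn rad [0.001  0.0005 0.0032] F [ 0.0423 -0.4261 -2.2807] w 0.16438712153951984
rail_tip {'at': [14.1, 312.6], 'score': 0.75} [ 0.5066 -0.0284  0.105 ]
casing {'at': [242.3, 313.1], 'score': 0.51} [ 0.4754 -0.1727  0.    ]
rail_mid {'at': [242.6, 314.5], 'score': 0.61} [ 0.4874 -0.1222  0.105 ]
0.75 [293.6, 1.8, 334.4, 354.2]
{'camera_matrix': array([[309.7069,   0.    , 315.0103],
       [  0.    , 309.7069, 201.2614],
       [  0.    ,   0.    ,   1.    ]]), 'R': array([[ 0.9783, -0.2073,  0.0008],
       [-0.1966, -0.9263,  0.3213],
       [-0.0658, -0.3145, -0.947 ]]), 't': array([-0.5025, -0.0329,  0.2289])}
```

View pics/w3.png

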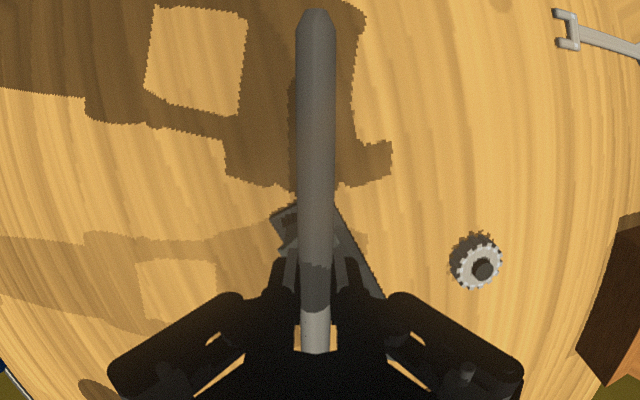

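The rail is held straight along the gripper axis (column 315, nose at row 11). The casing is out of the wrist camera's view, so I'll measure its edges in the first top and scene images.

Run:
```python
from h import *
C=[]
for c,(x0,y0) in(("top",(220,100)),("scene",(283,208))):
  im=cv2.imread(f"pics/{c}0.png")[y0:y0+90,x0:x0+110]
  g=cv2.cvtColor(im,cv2.COLOR_BGR2GRAY);g=cv2.resize(g,None,fx=3,fy=3,interpolation=cv2.INTER_CUBIC)
  L=cv2.createLineSegmentDetector().detect(g)[0][:,0]
  C.append(cv2.resize(im,None,fx=5,fy=3.3*5/3.3,interpolation=cv2.INTER_CUBIC))
  for l in sorted(L,key=lambda l:-np.hypot(l[2]-l[0],l[3]-l[1]))[:14]:
    p=(l+.5)/3-.5+np.array([x0,y0]*2);a,b=[onz(c,p[i+1],p[i],.118)[:2] for i in(0,2)]
    d=b-a;print(c,np.round(p,1),"world@.118",a,b,"deg %.1f len %.3f"%(np.degrees(np.arctan2(d[1],d[0]))%180,np.linalg.norm(d)))
o=np.vstack(C);o=cv2.resize(o,(400,600)) if 0 else np.hstack(C);o=cv2.resize(o,(800,int(800*o.shape[0]/o.shape[1])));cv2.imwrite("pics/cas.png",o);print(o.shape)
```

```text
top [223.5 142.9 316.6 155. ] world@.118 [0.5152 0.224 ] [0.4909 0.0458] deg 82.2 len 0.180
top [312.1 150.8 234.6 140.8] world@.118 [0.4994 0.0544] [0.5194 0.2031] deg 82.4 len 0.150
top [246.5 117.1 275.6 120.9] world@.118 [0.568 0.182] [0.5602 0.1253] deg 82.2 len 0.057
top [316.8 153.7 320.1 125.3] world@.118 [0.4936 0.0455] [0.5513 0.0387] deg 173.3 len 0.058
top [278.5 121.3 306.8 124.9] world@.118 [0.5594 0.1196] [0.552  0.0645] deg 82.4 len 0.056
top [315.3 126.4 311.8 151. ] world@.118 [0.5489 0.0481] [0.499 0.055] deg 172.2 len 0.050
top [234.4 140.1 238.8 116.6] world@.118 [0.5208 0.2034] [0.5689 0.1969] deg 172.3 len 0.049
top [318.5 152.7 315.8 170.7] world@.118 [0.4956 0.0423] [0.46   0.0475] deg 171.7 len 0.036
top [280.8 117.8 264.1 117. ] world@.118 [0.5667 0.1153] [0.5682 0.1478] deg 87.3 len 0.033
top [299.  177.  312.4 178.8] world@.118 [0.4477 0.0791] [0.444  0.0539] deg 81.8 len 0.025
top [312.4 180.9 299.1 179.1] world@.118 [0.44   0.0539] [0.4435 0.079 ] deg 82.2 len 0.025
top [320.8 132.8 319.9 146.1] world@.118 [0.5359 0.0375] [0.5089 0.0394] deg 175.9 len 0
[... 824 characters left out ...]
194 ] deg 172.5 len 0.038
scene [388.6 251.6 382.2 269.2] world@.118 [0.5239 0.2244] [0.5617 0.2212] deg 175.2 len 0.038
scene [291.7 255.9 288.1 240.3] world@.118 [0.5867 0.054 ] [0.5584 0.0362] deg 32.3 len 0.033
scene [329.4 224.1 316.3 219. ] world@.118 [0.5013 0.1007] [0.498  0.0726] deg 83.3 len 0.028
scene [289.8 270.7 301.8 276.4] world@.118 [0.6154 0.0611] [0.6191 0.0856] deg 81.5 len 0.025
scene [304.2 266.1 295.  262. ] world@.118 [0.5989 0.0832] [0.5965 0.0642] deg 82.7 len 0.019
scene [356.6 213.6 363.4 208.5] world@.118 [0.4623 0.1451] [0.4471 0.1548] deg 147.5 len 0.018
scene [301.9 277.  305.7 269.7] world@.118 [0.6201 0.0863] [0.6048 0.0881] deg 173.4 len 0.015
(327, 800, 3)
```

View pics/cas.png

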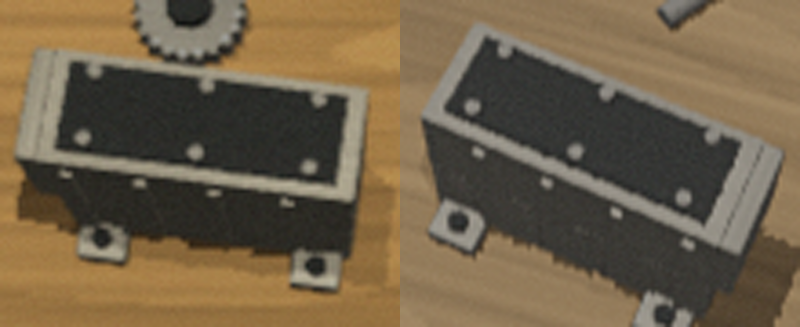

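The edges in both cameras give a heading of 82.2° and the mouth at (0.5236, 0.0408, 0.085). I'll turn and line up with the tip about 25 mm short of the mouth.

>>> step_arm(targets=[[[0,0,-0.037],[0,0,0],12],[[0,0,-0.037],[0,0,0],12],[[0,0,0],[15,5,6],12],[[0,0,0],[15,5,6],12],[[0,0,0],[14.5,5,6],12]])

```text
time: 6.9
tool_pos: [0.5042, -0.1016, 0.1388]
tcp_rot: [2.371, 2.061, 0.0]
wrist_force: [0.8, -0.1, -2.2]
width: 0.164
grip_force: 58.7
```

>>> step_arm(targets=[[[0,0,0],[0,0,0],12],[[0,0,0],[0,0,0],12],[[0,0,0],[0,0,0],12]])

```text
time: 7.15
tool_pos: [0.5037, -0.1018, 0.1389]
tcp_rot: [2.369, 2.063, -0.001]
wrist_force: [0.2, 0.4, -2.4]
width: 0.165
grip_force: 58.7
```

```bash
cat > ins.py <<'E'
from rail import *
H=np.radians(82.2);U=np.array([np.cos(H),np.sin(H)]);N=np.array([np.sin(H),-np.cos(H)])
def where(off=.118):
    s=read_state();p=np.array(s["tool_pos"]);R=Rn.from_rotvec(s["tcp_rot"]).as_matrix()
    F=np.array(s["wrist_force"]);T=np.array(s["torque"])
    print("t%.2f depth %.1f lat_err %.1f z-.139 %.1f"%(s["time"],(p[:2]@U+off-.1115)*1000,(p[:2]@N-.5133)*1000,(p[2]-.139)*1000),
     "xdir",np.degrees(np.arctan2(R[1,0],R[0,0])),"pitch",np.degrees(np.arcsin(R[2,0])),"roll",np.degrees(np.arcsin(R[2,1])),"F u,n,z",F[:2]@U,F[:2]@N,F[2],"T u,n,z",T[:2]@U,T[:2]@N,T[2],"grip",s["grip_force"])
E
python3 - <<'E'
from ins import *
where()
for c in("top","scene"):
  railfit(c,.085)
  save(c,c+"1.png")
E
```

```text
t7.15 depth -26.0 lat_err -0.4 z-.139 -0.1 xdir 82.10062514319253 pitch -0.021665675872207253 roll -0.014456448384306285 F u,n,z 0.4614588308346606 0.1264623954021465 -2.412443781811264 T u,n,z 0.03293967383083563 -0.014375860239739923 -0.018400036862228956 grip 58.730051815509796
top 0.96 [332.4, 143.7, 383.8, 161.7] [ 0.5105 -0.039 ] deg 81.4989097352465 ends [ 0.5028 -0.0908] [0.5188 0.0163] L 0.10830970586341615
rail_mid 0.84 [152. 378.] [ 0.5075 -0.0787  0.085 ]
rail_tip 0.92 [150. 331.] [0.5125 0.0162 0.085 ]
scene 0.98 [204.3, 191.2, 287.9, 231.8] [ 0.5108 -0.0548] deg 81.57829379863999 ends [ 0.4916 -0.1842] [0.5214 0.0171] L 0.20357377805117347
rail_mid 0.82 [213. 246.] [ 0.5105 -0.0788  0.085 ]
rail_tip 0.74 [226. 288.] [0.5133 0.0153 0.085 ]
```

Lateral alignment is within about 1 mm. I'll feed the nose in gently and watch the forces.

>>> step_arm(targets=[[[0,0,0],[8,0.6,0],12],[[0,0,0],[8,0,0],12],[[0,0,0],[6,0,0],12],[[0,0,0],[4,0,0],12],[[0,0,0],[3,0,0],12]])

```text
time: 8.07
tool_pos: [0.5084, -0.0717, 0.1389]
tcp_rot: [-2.368, -2.064, 0.0]
wrist_force: [0.6, 0.7, -2.5]
width: 0.166
grip_force: 58.7
```

```bash
python3 -c "
from ins import *
where()"
```

```text
t8.07 depth 4.5 lat_err 0.1 z-.139 -0.1 xdir 82.15702000143946 pitch 0.003076742818308948 roll -0.0058209132528369584 F u,n,z 0.7460097388423734 0.45714183696535177 -2.5497001004573083 T u,n,z -0.0908671322205926 -0.006444689046902299 -0.03767849034511263 grip 58.73950928449631
```

>>> step_arm(targets=[[[0,0,0],[2,0,0],12],[[0,0,0],[2,0,0],12],[[0,0,0],[2,0,0],12],[[0,0,0],[2,0,0],12],[[0,0,0],[2,0,0],12]])

```text
time: 8.48
tool_pos: [0.5097, -0.0627, 0.1389]
tcp_rot: [-2.37, -2.063, 0.0]
wrist_force: [-0.6, -0.4, -3.0]
width: 0.164
grip_force: 58.7
```

```bash
python3 -c "
from ins import *
where()"
```

```text
t8.48 depth 13.6 lat_err 0.2 z-.139 -0.1 xdir 82.08177889403927 pitch -0.0015113240780806768 roll -0.0018784006339971919 F u,n,z -0.5167046227696653 -0.48651983638428264 -2.978653378775991 T u,n,z -0.009697939148413375 -0.053032500524805154 -0.001287404380513725 grip 58.741886615753174
```

>>> step_arm(targets=[[[0,0,0],[2,0,0],12],[[0,0,0],[2,0,0],12],[[0,0,0],[2,0,0],12],[[0,0,0],[2,0,0],12],[[0,0,0],[2,0,0],12]])

```text
time: 8.9
tool_pos: [0.5111, -0.0527, 0.1389]
tcp_rot: [2.369, 2.063, 0.0]
wrist_force: [0.0, 0.2, -2.1]
width: 0.16
grip_force: 58.7
```

```bash
python3 -c "
from ins import *
where()"
```

```text
t8.90 depth 23.7 lat_err 0.2 z-.139 -0.1 xdir 82.08943276439383 pitch 0.0011686319628196867 roll 0.0027530730170431056 F u,n,z 0.22351912658573755 -0.015820942429380046 -2.118024048356224 T u,n,z 0.029578395386106623 -0.0966597113522465 0.06920032548345174 grip 58.74310255050659
```

>>> step_arm(targets=[[[0,0,0],[2,0,0],12],[[0,0,0],[2,0,0],12],[[0,0,0],[2,0,0],12],[[0,0,0],[2,0,0],12],[[0,0,0],[2,0,0],12]])

```text
time: 9.32
tool_pos: [0.5124, -0.044, 0.139]
tcp_rot: [2.367, 2.063, -0.003]
wrist_force: [-0.6, -6.9, -1.8]
width: 0.168
grip_force: 58.8
```

```bash
python3 -c "
from ins import *
where()"
```

```text
t9.32 depth 32.5 lat_err 0.3 z-.139 -0.0 xdir 82.1510719757394 pitch -0.1513293434994231 roll 0.013867192749474873 F u,n,z -6.932851795173731 0.3245804637664363 -1.8127587120156199 T u,n,z -0.0521097122446171 -1.2079939678610354 -0.027316861901971527 grip 58.78407508134842
```

>>> step_arm(targets=[[[0,0,0],[3,0,0],12],[[0,0,0],[4,0,0],12],[[0,0,0],[4,0,0],12],[[0,0,0],[4,0,0],12],[[0,0,0],[4,0,0],12]])

```text
time: 9.73
tool_pos: [0.515, -0.0256, 0.1389]
tcp_rot: [2.367, 2.063, -0.004]
wrist_force: [-0.4, -8.5, -1.2]
width: 0.167
grip_force: 58.8
```

```bash
python3 -c "
from ins import *
where()"
```

```text
t9.73 depth 51.0 lat_err 0.4 z-.139 -0.1 xdir 82.14376903930523 pitch -0.1951317438008557 roll 0.007981348423935514 F u,n,z -8.436555207063918 0.7452717916507673 -1.1882987813862957 T u,n,z -0.040234135031428676 -1.388427807514365 -0.045206765842176436 grip 58.7892347574234
```

>>> step_arm(targets=[[[0,0,0],[4,0,0],12],[[0,0,0],[4,0,0],12],[[0,0,0],[4,0,0],12],[[0,0,0],[4,0,0],12],[[0,0,0],[4,0,0],12]])

```text
time: 10.15
tool_pos: [0.5177, -0.0058, 0.1389]
tcp_rot: [2.367, 2.063, -0.004]
wrist_force: [-1.4, -8.9, -1.0]
width: 0.163
grip_force: 58.8
```

```bash
python3 -c "
from ins import *
where()"
```

```text
t10.15 depth 71.0 lat_err 0.4 z-.139 -0.1 xdir 82.14226104590635 pitch -0.19596946533693596 roll -0.0001742094355759334 F u,n,z -9.045309324756476 -0.1452724939394645 -0.9919822096172508 T u,n,z -0.11495410717913185 -1.4365167456558317 -0.05331899697165651 grip 58.79249006509781
```

>>> step_arm(targets=[[[0,0,0],[4,0,0],12],[[0,0,0],[4,0,0],12],[[0,0,0],[4,0,0],12],[[0,0,0],[4,0,0],12],[[0,0,0],[4,0,0],12]])

```text
time: 10.57
tool_pos: [0.5204, 0.0139, 0.1388]
tcp_rot: [2.367, 2.063, -0.004]
wrist_force: [-1.1, -8.2, -0.8]
width: 0.164
grip_force: 58.8
```

>>> step_arm(targets=[[[0,0,0],[0,0,0],12],[[0,0,0],[0,0,0],12]])

```text
time: 10.73
tool_pos: [0.5206, 0.0154, 0.1389]
tcp_rot: [2.369, 2.063, -0.0]
wrist_force: [0.1, -2.0, -2.5]
width: 0.162
grip_force: 58.8
```

```bash
python3 -c "
from ins import *
where()
for c in ('top','scene'): railfit(c,.085)
save('scene','s2.png')"
```

```text
t10.73 depth 92.4 lat_err 0.4 z-.139 -0.1 xdir 82.09508830850191 pitch -0.010515471194380267 roll 0.006342348968579509 F u,n,z -2.0127048111184433 0.35383157536072846 -2.462269438911029 T u,n,z -0.12941454192160953 -0.40303587482357 -0.08962196735136324 grip 58.77416342496872
scene 0.74 [254.2, 212.9, 290.7, 231.2] [ 0.5126 -0.0427] deg 82.84387187592978 ends [ 0.5094 -0.0681] [0.5215 0.0286] L 0.09741959455092637
rail_mid 0.61 [229. 294.] [0.5155 0.0306 0.085 ]
```

Depth is about 92 mm, well past the detents. I'll release, slide back 62 mm and regrip near the tail.

>>> step_arm(targets=[[[0,0,0],[0,0,0],20],[[0,0,0],[0,0,0],35],[[0,0,0],[0,0,0],50],[[0,0,0],[0,0,0],50],[[0,0,0],[0,0,0],50]])

```text
time: 11.6
tool_pos: [0.5208, 0.0157, 0.1391]
tcp_rot: [2.369, 2.063, 0.001]
wrist_force: [-0.6, -0.2, 0.6]
width: 0.588
grip_force: 0.0
```

```bash
python3 -c "
from ins import *
where();print(read_state()['width'])
for c in ('top','scene'): railfit(c,.085)
"
```

```text
t11.60 depth 92.7 lat_err 0.5 z-.139 0.1 xdir 82.09813769661635 pitch 0.019572229415819743 roll 0.026648021938319468 F u,n,z -0.29315274611145115 -0.5320405160806838 0.6166543834667759 T u,n,z -0.01114990574102642 0.004348611416274222 0.02336482731793584 grip 0.0
0.587742065609424
rail_mid 0.17 [135. 249.] [0.5442 0.1813 0.085 ]
scene 0.66 [251.7, 213.0, 292.2, 234.3] [ 0.5159 -0.0241] deg 83.29328628634696 ends [ 0.5109 -0.0664] [0.5223 0.0305] L 0.09757113053282437
rail_mid 0.71 [232. 294.] [0.5234 0.033  0.085 ]
rail_tip 0.35 [209. 203.] [ 0.5299 -0.1693  0.085 ]
```

>>> step_arm(targets=[[[0,0,0],[-10,0,0],50],[[0,0,0],[-15,0,0],50],[[0,0,0],[-15,0,0],50],[[0,0,0],[-12,0,0],50],[[0,0,0],[-10,0,1],50]])

```text
time: 12.42
tool_pos: [0.5119, -0.0473, 0.1381]
tcp_rot: [2.37, 2.062, 0.0]
wrist_force: [0.3, 0.3, 0.2]
width: 0.588
grip_force: 0.0
```

>>> step_arm(targets=[[[0,0,0],[0,0,0],50],[[0,0,0],[0,0,0],50]])

```text
time: 12.58
tool_pos: [0.5119, -0.0465, 0.1378]
tcp_rot: [-2.371, -2.061, -0.0]
wrist_force: [0.6, -0.1, -0.4]
width: 0.584
grip_force: 0.0
```

```bash
python3 -c "
from ins import *
where()
for c in ('top','scene'): railfit(c,.085)
im=save('wrist','w5.png'); im2=save('scene','s5.png')
o=np.vstack([im,cv2.resize(im2[150:270,180:372],(640,400))]);cv2.imwrite('pics/c5.png',cv2.resize(o,(480,600),interpolation=cv2.INTER_AREA)[:,:,::-1])
"
```

```text
t12.58 depth 29.9 lat_err 0.2 z-.139 -1.2 xdir 81.99475446730547 pitch 0.013647080051623933 roll -0.009453256826262494 F u,n,z 0.007137394229475479 0.5933004206650468 -0.41129117826631323 T u,n,z -0.010293994185907596 0.04615161489180786 0.025191370536340837 grip 0.0
top 0.53 [320.6, 140.3, 336.3, 155.4] [0.5201 0.0205] deg 80.75327825071828 ends [0.5168 0.0002] [0.5234 0.0408] L 0.041111084420707655
rail_mid 0.57 [144. 322.] [0.5246 0.0351 0.085 ]
scene 0.8 [259.1, 217.7, 293.3, 234.7] [ 0.518  -0.0104] deg 82.03518161684461 ends [ 0.5122 -0.0514] [0.5236 0.0294] L 0.0815771176847353
rail_mid 0.87 [235. 294.] [0.5288 0.0341 0.085 ]
```

View pics/c5.png

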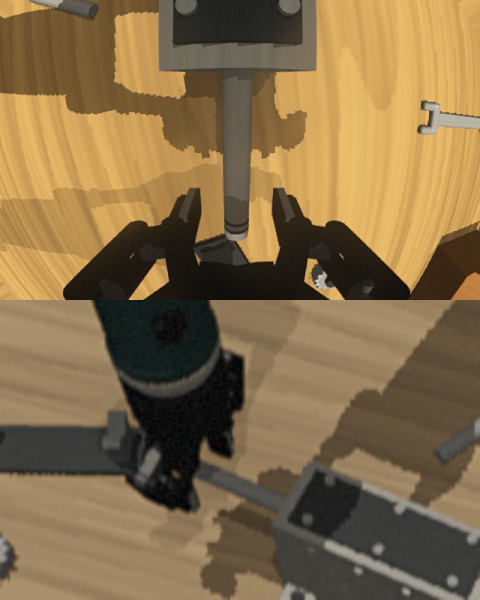

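The composite shows the rail in the bore at column ~315, its ringed tail end at wrist row ~317, and open fingers on both sides. I'll compute how far the tail is from the grasp point.

```bash
python3 -c "
from ins import *
where()
c=calibration('wrist')
p=np.array(read_state()['tool_pos'])
for z in(.075,.08,.085):
  for r in(317,310):
    X=onz('wrist',r,315,z,c); print(z,r,'tail s rel TCP mm',(X[:2]-p[:2])@U*1000,'lat',(X[:2]-p[:2])@N*1000)
im=cv2.imread('pics/w5.png');g=im[285:330,290:345].mean(2)
print(np.round(im[290:335:3,315].mean(1)))
g2=im[150:320,270:360].mean(2)
"
```

```text
t13.08 depth 30.8 lat_err 0.2 z-.139 -1.1 xdir 82.12215430946753 pitch 0.0015866024344623113 roll 0.0014626552853225152 F u,n,z 1.08656108807863 -0.35999637888787867 0.4285822540541382 T u,n,z -0.05646685012411426 0.025925776702142238 -0.009349734236123189 grip 0.0
0.075 317 tail s rel TCP mm -30.30281738012426 lat -0.05188927476291492
0.075 310 tail s rel TCP mm -25.243249132576544 lat -0.04964770372150612
0.08 317 tail s rel TCP mm -26.08959419529027 lat -0.048813864742202534
0.08 310 tail s rel TCP mm -21.219698724866387 lat -0.04665632557541989
0.085 317 tail s rel TCP mm -21.876371010456253 lat -0.04573845472149392
0.085 310 tail s rel TCP mm -17.1961483171562 lat -0.04366494742933743
[ 70.  70.  70.  53.  45.  64.  63.  34. 150. 142. 149.  53.  36.  61.
  67.]
```

>>> step_arm(grip_force=60, targets=[[[0,0,0],[0,0,0],30],[[0,0,0],[0,0,0],12],[[0,0,0],[0,0,0],12],[[0,0,0],[0,0,0],12],[[0,0,0],[0,0,0],12]])

```text
time: 13.5
tool_pos: [0.5121, -0.0459, 0.1379]
tcp_rot: [-2.369, -2.063, -0.0]
wrist_force: [-0.4, -0.3, -0.1]
width: 0.165
grip_force: 58.4
```

>>> step_arm(targets=[[[0,0,0],[0,0,0],12],[[0,0,0],[0,0,0],12],[[0,0,0],[0,0,0],12]])

```text
time: 13.75
tool_pos: [0.5121, -0.0459, 0.1379]
tcp_rot: [-2.369, -2.063, -0.0]
wrist_force: [0.4, 0.6, -0.7]
width: 0.163
grip_force: 58.4
```

```bash
python3 -c "
from ins import *
where(.180)"
```

```text
t13.75 depth 92.5 lat_err 0.2 z-.139 -1.1 xdir 82.09058708519797 pitch 0.0056592489217529105 roll 0.0043931660429162855 F u,n,z 0.6817885654880557 0.26198391187591036 -0.7215752900789021 T u,n,z -0.010736913773435915 0.10824181779322914 -0.08014142819235069 grip 58.41046976071084
```

>>> step_arm(targets=[[[0,0,0],[0,0,-0.5],12],[[0,0,0],[0,0,-0.5],12],[[0,0,0],[0,0,0],12],[[0,0,0],[0,0,0],12]])

```text
time: 14.08
tool_pos: [0.512, -0.0459, 0.1388]
tcp_rot: [-2.369, -2.063, 0.0]
wrist_force: [0.6, 1.9, -1.1]
width: 0.167
grip_force: 58.5
```

```bash
python3 -c "
from ins import *
where(.180)"
```

```text
t14.08 depth 92.5 lat_err 0.1 z-.139 -0.2 xdir 82.0886964352218 pitch 0.005130499974604009 roll -0.006894364654746723 F u,n,z 1.9189729127416166 0.3488766357337215 -1.1375371425029634 T u,n,z -0.08521588531956883 0.08680479541000116 -0.06887249920142244 grip 58.50521651795134
```

>>> step_arm(targets=[[[0,-0.005,0],[0,0,-0.5],12],[[0,-0.005,0],[0,0,-0.5],12],[[0,0,0],[2,0,0],12],[[0,0,0],[3,0,0],12],[[0,0,0],[3,0,0],12]])

```text
time: 14.5
tool_pos: [0.5129, -0.0397, 0.1398]
tcp_rot: [2.361, 2.059, -0.017]
wrist_force: [-0.1, -7.5, -1.6]
width: 0.167
grip_force: 58.5
```

```bash
python3 -c "
from ins import *
where(.180)"
```

```text
t14.50 depth 98.8 lat_err 0.2 z-.139 0.8 xdir 82.17652284344219 pitch -0.8071241536395931 roll -0.005919356347230374 F u,n,z -7.488201257247213 0.944195170739001 -1.623647032769103 T u,n,z -0.1118025557112687 -1.3730733112977305 -0.043635121105073685 grip 58.48742700589355
```

>>> step_arm(targets=[[[0,0,0],[3,0,0],12],[[0,0,0],[3,0,0],12],[[0,0,0],[3,0,0],12],[[0,0,0],[3,0,0],12],[[0,0,0],[3,0,0],12]])

```text
time: 14.92
tool_pos: [0.515, -0.025, 0.1397]
tcp_rot: [2.361, 2.058, -0.017]
wrist_force: [-1.2, -9.0, -1.2]
width: 0.167
grip_force: 58.5
```

```bash
python3 -c "
from ins import *
where(.180)"
```

```text
t14.92 depth 113.6 lat_err 0.3 z-.139 0.7 xdir 82.16870554792794 pitch -0.8165594305238273 roll -0.0035594297511670142 F u,n,z -9.108317431262343 0.005664114055198514 -1.2084149906749984 T u,n,z -0.06825896906355823 -1.4037527610940734 -0.03774875317163906 grip 58.529794971691445
```

>>> step_arm(targets=[[[0,0,0],[2,0,0],12],[[0,0,0],[2,0,0],12],[[0,0,0],[1.5,0,0],12],[[0,0,0],[1,0,0],12],[[0,0,0],[1,0,0],12]])

```text
time: 15.33
tool_pos: [0.516, -0.0174, 0.1396]
tcp_rot: [2.361, 2.059, -0.016]
wrist_force: [-0.5, -8.1, -0.8]
width: 0.168
grip_force: 58.6
```

```bash
python3 -c "
from ins import *
where(.180)"
```

```text
t15.33 depth 121.3 lat_err 0.3 z-.139 0.6 xdir 82.16553386370208 pitch -0.7907062810944072 roll -0.005681844821516977 F u,n,z -8.124569443764287 0.6564105178780573 -0.8153512448540117 T u,n,z -0.04117758895790125 -1.2871207953529902 -0.0237196720525464 grip 58.55302281706827
```

>>> step_arm(targets=[[[0,0,0],[1,0,0],12],[[0,0,0],[1,0,0],12],[[0,0,0],[1,0,0],12]])

```text
time: 15.58
tool_pos: [0.5165, -0.0145, 0.1396]
tcp_rot: [2.361, 2.058, -0.016]
wrist_force: [-0.9, -7.5, -1.4]
width: 0.164
grip_force: 58.6
```

```bash
python3 -c "
from ins import *
where(.180)"
```

```text
t15.58 depth 124.2 lat_err 0.3 z-.139 0.6 xdir 82.16474305933517 pitch -0.7953820920022309 roll -0.0009571937071165053 F u,n,z -7.514744782172776 0.14948039386149228 -1.3602827353329676 T u,n,z -0.046708312679725354 -1.210492589735233 0.004377506455863378 grip 58.566798105603084
```

>>> step_arm(targets=[[[0,0,0],[1,0,0],12],[[0,0,0],[1,0,0],12],[[0,0,0],[1,0,0],12]])

```text
time: 15.83
tool_pos: [0.5169, -0.0115, 0.1396]
tcp_rot: [2.361, 2.058, -0.016]
wrist_force: [-0.2, -8.3, -1.0]
width: 0.167
grip_force: 58.6
```

```bash
python3 -c "
from ins import *
where(.180)"
```

```text
t15.83 depth 127.2 lat_err 0.4 z-.139 0.6 xdir 82.1628359378753 pitch -0.7927742286820635 roll 0.002247040363945266 F u,n,z -8.271194005246011 0.9246340927281478 -1.011739511501029 T u,n,z -0.07632131220108444 -1.2216845642789125 -0.04750720308801848 grip 58.58139745745575
```

>>> step_arm(targets=[[[0,0,0],[1,0,0],12],[[0,0,0],[1,0,0],12],[[0,0,0],[1,0,0],12]])

```text
time: 16.08
tool_pos: [0.5172, -0.0094, 0.1395]
tcp_rot: [2.36, 2.058, -0.018]
wrist_force: [0.1, -13.2, 0.6]
width: 0.163
grip_force: 58.6
```

```bash
python3 -c "
from ins import *
where(.180)"
```

```text
t16.08 depth 129.4 lat_err 0.4 z-.139 0.5 xdir 82.20296554781133 pitch -0.8963832734756189 roll -0.0011980241783394762 F u,n,z -13.023256305941555 1.9260131226277186 0.5860424553308319 T u,n,z -0.09944510979587312 -1.9279415353080682 -0.07006697990428622 grip 58.621091328095645
```

>>> step_arm(targets=[[[0,0,0],[0.3,0,0],12]])

```text
time: 16.17
tool_pos: [0.5173, -0.0091, 0.1396]
tcp_rot: [2.359, 2.058, -0.019]
wrist_force: [-0.8, -13.0, 0.0]
width: 0.162
grip_force: 58.6
```

```bash
python3 -c "
from ins import *
where(.180)"
```

```text
t16.17 depth 129.6 lat_err 0.4 z-.139 0.6 xdir 82.20434631032654 pitch -0.9021098058185179 roll -0.0017728137457141018 F u,n,z -12.991806463992285 0.965183232359961 0.022897363090265008 T u,n,z -0.06212864166438707 -1.9099357708339195 -0.023669299069652004 grip 58.62214136926923
```

>>> step_arm(targets=[[[0,0,0],[0.4,0,0],12],[[0,0,0],[0,0,0],12]])

```text
time: 16.33
tool_pos: [0.5173, -0.009, 0.1396]
tcp_rot: [2.359, 2.058, -0.019]
wrist_force: [-1.7, -12.6, -0.9]
width: 0.166
grip_force: 58.6
```

```bash
python3 -c "
from ins import *
where(.180)"
```

```text
t16.33 depth 129.8 lat_err 0.4 z-.139 0.6 xdir 82.21011919834912 pitch -0.9282550401908579 roll -0.005242834009489533 F u,n,z -12.761236572752335 0.049608592046067865 -0.8983786778684207 T u,n,z -0.12073936728030987 -1.9454981108110114 -0.0099916651846498 grip 58.629158274270594
```

>>> step_arm(targets=[[[0,0,0],[0.5,0,0],12]])

```text
time: 16.42
tool_pos: [0.5173, -0.0088, 0.1396]
tcp_rot: [2.359, 2.058, -0.02]
wrist_force: [-1.1, -14.3, -0.8]
width: 0.167
grip_force: 58.6
```

```bash
python3 -c "
from ins import *
where(.180)"
```

```text
t16.42 depth 130.0 lat_err 0.4 z-.139 0.6 xdir 82.20896805652113 pitch -0.9496532250490896 roll -0.004815769829891543 F u,n,z -14.354137219474989 0.869722188980164 -0.8433252626252113 T u,n,z -0.1304164168042911 -2.220289114558408 -0.03420134078979976 grip 58.62973619950935
```

The push rises elastically to about 6 N over the drag, so the rail bears firmly on the cup. I'll release and retreat upward.

>>> step_arm(targets=[[[0,0,0],[0,0,0],20],[[0,0,0],[0,0,0],40],[[0,0,0],[0,0,0],60],[[0,0,0],[0,0,0],60],[[0,0,0],[0,0,0],60]])

```text
time: 16.83
tool_pos: [0.5177, -0.0053, 0.1396]
tcp_rot: [2.364, 2.059, -0.012]
wrist_force: [0.2, 0.2, 0.8]
width: 0.703
grip_force: 0.0
```

>>> step_arm(targets=[[[0,0,0],[0,0,0],60],[[0,0,0],[-5,0,-10],60],[[0,0,0],[-10,0,-25],60],[[0,0,0],[-20,0,-35],60],[[0,0,0],[-20,0,-35],60]])

```text
time: 17.25
tool_pos: [0.5091, -0.0592, 0.2458]
tcp_rot: [2.364, 2.062, -0.015]
wrist_force: [1.7, -0.5, 0.8]
width: 0.704
grip_force: 0.0
```

>>> step_arm(targets=[[[0,0,0],[-20,0,-30],60],[[0,0,0],[-30,0,-20],60],[[0,0,0],[0,0,0],60],[[0,0,0],[0,0,0],60]])

```text
time: 17.58
tool_pos: [0.5041, -0.1096, 0.2983]
tcp_rot: [2.364, 2.053, -0.007]
wrist_force: [-0.9, 0.5, -0.0]
width: 0.698
grip_force: 0.0
```

```bash
python3 -c "
from ins import *
where(.180)
im=save('wrist','w6.png')
for c in ('top','scene'): railfit(c,.085)
b=cv2.resize(read_camera('scene')[150:270,180:372],(640,400));o=np.vstack([im,b])
cv2.imwrite('pics/c6.png',cv2.resize(o,(480,600),interpolation=cv2.INTER_AREA)[:,:,::-1])
"
```

```text
t17.58 depth 28.3 lat_err 1.0 z-.139 159.3 xdir 81.93816986673913 pitch -0.6027877531781274 roll 0.2784627283446717 F u,n,z 0.4038818785516266 -0.999099695382239 -0.011583955814345515 T u,n,z -0.010791469328831791 0.04987979426293198 0.05223889256273945 grip 0.0
top 0.75 [318.3, 139.7, 349.9, 156.8] [0.5178 0.008 ] deg 82.50364155934065 ends [ 0.5133 -0.0263] [0.5224 0.0426] L 0.06947793808958971
scene 0.71 [266.1, 218.8, 292.9, 237.0] [ 0.519  -0.0038] deg 80.86333897579406 ends [ 0.5144 -0.0329] [0.5242 0.0282] L 0.061859074145317584
```

View pics/c6.png

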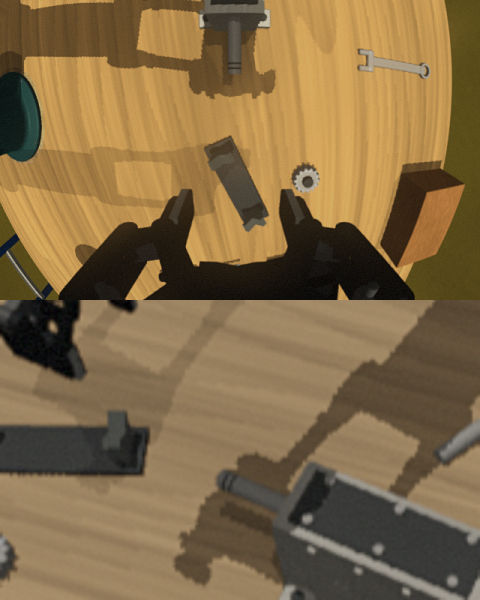

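The rail stands out of the bore by about 70 mm (tail at (236,70) in the composite). The gripper is clear and nothing else has moved.

```bash
python3 -c "
from workcell import *
print(finish_job())"
```

```text
the job is handed in; nothing more can be done
None
```

The job is handed in, without its result shown: the rail went about 92 mm in, was released and regripped near the tail, then pushed to about 130 mm, bearing on the cup at about 6 N over the drag, and let go.

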